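Release and hold the amber cover of a blue-light plate viewer

TASK

On the blue-light plate viewer, press the red latch plunger all the way down to its stop and let it come back up, so that the amber cover pops ajar. Then take the cover by its T-handle and lift it against its spring hinge until its white pointer lines up with the green index on the quadrant, and finish while still holding it there with the fingers, so that a colleague can reach the plate behind the filter. Leave the index as it is set and do not disturb the plate or the bottle, tip box and tube rack beside the viewer.

Things in the scene. Friction and masses are not known exactly. Their poses are not given: they have to be found in the camera images.
- viewer: Blue-light plate viewer, fixed: cream housing 320 x 260 x 71 mm, black deck, blue window. Origin under it at bench level; x points from its front (latch) to its rear (hinge), y to the left seen from the front, z up. It spans x -175 to 145, y -130 to 130 mm. An aluminium quadrant stands at y = -132 mm on its right, up to 225 mm above the bench (its top is at x = 80 to 145 mm).
- plunger_top (a point): Centre of the top face of the latch plunger's red round head (26 mm diameter, 12 mm thick), in front of the cover's edge: 116 mm above the bench when up, at x = -153, y = 0 mm in the viewer's frame. It is pressed straight down. Its 14 mm stem comes out of a grey block 38 x 44 mm, top at 90 mm above the bench.
- plunger (a joint): Travel of the latch plunger in m: 0 up, 0.012 fully down on its stop. A spring pushes it back: about 3 N at first, 8 N at the stop, plus up to 2 N of latch friction. The latch lets go at about 9 to 10 mm; the cover then pops up by itself within half a second and stays ajar when the plunger is let go.
- cover (a joint): Opening angle of the amber cover, rad. 0: shut and latched (cannot be lifted). 0.057: popped ajar, resting on its pop-up pin. Grows as the front edge rises, to 1.4 at most. Equals index when pointer and index line up. The spring hinge pulls it shut: about 4 N at the handle at first, 7 to 8 N at the mark; it falls back if let go.
- cover_handle (a point): Centre of the cover's T-handle: aluminium round bar, 18 mm diameter, 44 mm long, parallel to the hinge line (viewer's y), on a 12 mm post in its middle, 30 mm above the filter. Shut, it is 131 mm above the bench at x = -97, y = 0 mm in the viewer's frame. Its flat ends are free for a grip along y, and the bar may turn between the fingers as the cover swings. Its x axis points to the hinge.
- cover_hinge (a point): Point on the hinge line, mid-width of the cover: 85 mm above the bench, at x = 125, y = 0 mm in the viewer's frame; the line runs along the viewer's y. At cover angle a the handle's centre is 222 cos(a) - 46 sin(a) mm in front of it (towards the viewer's -x) and 222 sin(a) + 46 cos(a) mm above it. The cover is 245 mm from here to its front edge, 214 mm wide, side walls 29 mm deep.
- index (a joint): Angle at which the green index clip is set on the quadrant, rad, about the same hinge line and from the same zero as cover; it is set between 0.5 and 0.85. The clip stays by friction and must not be moved.
- index_tip (a point): Centre of the green index clip's blade (26 mm long, 3.5 mm thick), 130 mm from the hinge line, at y = -120 mm in the viewer's frame. On that side wall the cover has a white pointer, 94 to 116 mm from the hinge line and on a line through it: it points at the blade when they line up. x axis towards the hinge line.
- plate_mid (a point): Centre (half-way up) of the clear 24-well plate, 86 x 128 x 20 mm, 0.09 kg, lying loose on the window under the cover. Leave alone.
- medium_mid (a point): Centre (half-way up) of the bottle of pink medium, 64 mm in diameter and 125 mm tall, standing beside the viewer. Leave alone.
- tip_box_mid (a point): Centre (half-way up) of the blue pipette-tip box with clear lid, 122 x 84 x 67 mm, beside the viewer. Leave alone.
- tube_rack_mid (a point): Centre (half-way up) of the grey tube rack with six blue-capped tubes, 110 x 70 x 104 mm over the caps, beside the viewer. Leave alone.

How it is judged (in metres and radians):
On the way, in this order (a step that is already met when the one before it is completed fails the run):
1. the latch plunger is pressed down to its stop (value of joint plunger above 0.0108 m), for 0.1 s.
2. the plunger is let up again and the cover stands ajar (value of joint plunger below 0.003 m and value of joint cover above 0.035 rad), for 0.1 s.
3. the fingers lift the cover towards the mark (value of joint cover above 0.25 rad and contact force between the fingers and cover above 0.5 N), for 0.1 s.
At the end, for the whole second after the job is handed in: The cover stands still within 0.06 rad (3.4 degrees) of the index, held by the gripper's fingers (over 0.5 N) and by nothing else; the plunger is back up; the index has moved less than 10 mm, the plate and the three things beside the viewer less than 20 mm (angle between the x axis of cover_handle and the x axis of index_tip, either way round below 0.06 rad and contact force between the fingers and cover above 0.5 N and value of joint cover above 0.4 rad and velocity of joint cover between -0.06 and 0.06 rad/s and value of joint plunger below 0.003 m and contact force between cover and plate below 0.2 N and contact force between cover and medium below 0.2 N and contact force between cover and tip_box below 0.2 N and contact force between cover and tube_rack below 0.2 N and distance of each of plate_mid, medium_mid, tip_box_mid, tube_rack_mid from where it was at the start of the episode below 0.02 m and distance of index_tip from where it was at the start of the episode below 0.01 m); the arm keeps its last pose, push and grip.
It fails at once if the plate (24 wells) is moved more than 20 mm or tipped (distance of plate_mid from where it was at the start of the episode above 0.02 m or angle between plate_mid's own z axis and vertical above 0.35 rad).
It fails at once if the medium bottle is moved more than 20 mm or tipped (distance of medium_mid from where it was at the start of the episode above 0.02 m or angle between medium_mid's own z axis and vertical above 0.35 rad).
It fails at once if the tip box is moved more than 20 mm or tipped (distance of tip_box_mid from where it was at the start of the episode above 0.02 m or angle between tip_box_mid's own z axis and vertical above 0.35 rad).
It fails at once if the tube rack is moved more than 20 mm or tipped (distance of tube_rack_mid from where it was at the start of the episode above 0.02 m or angle between tube_rack_mid's own z axis and vertical above 0.35 rad).
It fails at once if the index is moved from its setting (distance of index_tip from where it was at the start of the episode above 0.01 m).
It also fails if it takes over 45 s, if anything falls off the work surface, if the arm or the gripper's body presses on something with over 40 N, if the wrist force passes 120 N, or if a joint passes its speed limit or range.

ROBOT

A 6-joint arm with a two-finger parallel gripper is mounted at the origin on the work surface. World frame = base frame: x ahead of the robot, y to its left, z up, the work surface at z = 0. Lengths are in mm, angles in degrees, forces in N, time in s.
With the tool pointing down it reaches from about 300 to 1000 mm from the base axis. Payload 5.1 kg.
Tool frame: the origin (TCP) lies between the finger pads; the fingertips stand 17 mm ahead of it and the grasp point (between the pads) lies 2 mm behind it (nose_length is the distance from the TCP to the fingertips, in mm); y points along the fingers, z is the direction in which the jaws open and shut, and the axes are right-handed (so a half turn about y gives the same grasp; the last joint's range is limited). The gripper opens to 95 mm and grips with 3 to 60 N. Pads are 20 mm wide; open, the fingers measure 119 mm over their backs; the gripper's body (75 mm by 180 mm) begins 59 mm behind the grasp point.
Start: joints at [66.028, 7.093, 94.555, -0, 78.352, -4.733], TCP at [214.211, 613.676, 231.656] pointing down, gripper open.
Joint ranges: [-149.61, 149.61], [-58.7, 133.49], [1.44, 155.28], [-77.14, 257.14], [18.33, 153.61], [-166.67, 166.67]. Speed limits (degrees/s): [147.25, 147.25, 180, 180, 180, 180].

INTERFACE

Orientations are given as a 3x3 rotation matrix whose columns are the frame's x, y, z axes.
In Python, from plant import * gives the robot as it stands. The module is installed in compiled form; this text tells all that it offers.
- The arm moves only by the tool arm_command, never from a script. Its argument "rows" is a list of rows, each an object with "gripper": the finger opening in m, from 0 to 0.0951; "linear": the shift along the tool's x, y, z in m, a list of three; "dr": the turn, a rotation vector about the tool's x, y, z in degrees, a list of three. A call has 1 to 8 rows; each row is the pose to reach, as a shift and turn from the pose measured when the call began, along the tool's axes at that moment; what a row does not reach only later rows make up. A row lasts 1/8 s, in which the tool goes at most 62.5 mm and 10.7 degrees, less where a joint would pass 70% of its speed; a pose out of reach is approached as far as the arm can. A call with a gripper value outside its range is refused whole. The fingers move at their own pace and stop on an object; "newtons" is the grip in N (left out, the last holds). Time passes only in rows, so rows that repeat a pose let the fingers close. It gives the time, the measured TCP pose, the force and the opening at its end, in the units of the state.
- read_state(): the state, without advancing time (a new reading comes with each control period).
- get_image(name): name is "side" or "top"; returns (picture, depth): 420x560x3 uint8, red, green, blue; 420x560 float32, mm along the optical axis (not along the pixel's ray), 0 where there is no reading.
- camera_model(name): a dict with "fx", "fy", "cx", "cy" (pixels), "T" (4x4, takes a point from camera to world coordinates). Camera axes: x right, y down, z forward; pixel columns grow to the right and rows downward; lengths in mm; the calibration is good to about 2 mm. A picture is of the moment at which its call begins. camera_model takes no time and is no camera call.
- hand_in(): hands the job in, once; it reports no verdict.
The state is a dict: "t": time; "joint_positions": joint angles; "joint_vel": joint speeds; "tau": joint torques, N m; "eef_pos": TCP position; "eef_rot": TCP orientation; "wrist_force": force on the tool from outside, world axes, zero at the start; "moment": the same for the moment, N m; "gripper_width": opening from 0.0 (shut) to 1.0 (fully open).
Only numpy, scipy, OpenCV 4.12 (cv2) and the standard library are available. Lean on these libraries where they do the work, as an engineer would, in place of code of your own. Each camera call takes 0.05 s, during which the arm holds its last target. There are 200 camera calls.

## Working session

There is one attempt and no reset: what is moved stays moved. The work goes in short steps, Python scripts to look and compute and a tool call to move; the robot and the scene stay as the last step left them, time stands still between calls to the robot, and variables do not carry over. Pictures are saved under pics/ and viewed, about 8 in all and at most 12, crops included, and the job is handed in when it is done.

Besides the shell and the picture viewer there is one more tool, called after "Request:" by a JSON object that holds its "op" and its "data". arm_command: Moves the arm, as the interface text tells. Its arguments: {"type":"object","properties":{"rows":{"type":"array","items":{"type":"object","properties":{"gripper":{"type":"number"},"linear":{"type":"array","items":{"type":"number"}},"dr":{"type":"array","items":{"type":"number"}}}}},"newtons":{"type":"number"}},"required":["rows"]}

```bash
mkdir -p pics
cat > h.py <<'E'
from plant import *
import numpy as np, cv2
def snap(n,f):
    p,d=get_image(n); cv2.imwrite('pics/'+f+'.png',p[...,::-1]); np.savez('pics/'+f+'.npz',p=p,d=d); return p,d
def pts(n,d):
    c=camera_model(n); v,u=np.mgrid[:420,:560]
    P=np.stack([(u-c['cx'])/c['fx']*d,(v-c['cy'])/c['fy']*d,d,np.ones_like(d)],-1)
    return (P@np.array(c['T']).T)[...,:3]
E
python3 - <<'E'
from h import *
np.set_printoptions(precision=3,suppress=True)
for n in('top','side'):
    snap(n,n+'0'); print(camera_model(n))
print(read_state())
E
```

```text
{'fx': 532.6921611105363, 'fy': 532.6921611105363, 'cx': 280.9006259416818, 'cy': 206.74910773607115, 'T': array([[   0.019,   -0.989,    0.15 ,  429.486],
       [  -1.   ,   -0.019,   -0.001,   51.097],
       [   0.004,   -0.15 ,   -0.989, 1370.671],
       [   0.   ,    0.   ,    0.   ,    1.   ]])}
{'fx': 479.0662280764869, 'fy': 479.0662280764869, 'cx': 282.80582415913113, 'cy': 215.38382965941625, 'T': array([[ -0.999,  -0.012,   0.053, 546.251],
       [ -0.052,   0.498,  -0.865, 946.994],
       [ -0.016,  -0.867,  -0.498, 622.133],
       [  0.   ,   0.   ,   0.   ,   1.   ]])}
{'t': 0.1, 'joint_positions': array([66.029,  7.131, 94.623, -0.001, 78.349, -4.732]), 'joint_vel': array([ 0.01 , -0.179, -0.212, -0.012,  0.017,  0.015]), 'tau': array([  0.   , -41.889, -36.109,   0.078,   0.046,  -0.   ]), 'eef_pos': array([213.998, 613.219, 230.529]), 'eef_rot': array([[ 0.944, -0.001,  0.33 ],
       [-0.33 , -0.002,  0.944],
       [-0.   , -1.   , -0.002]]), 'wrist_force': array([-0.124,  0.749,  0.327]), 'moment': array([-0.023, -0.075,  0.037]), 'gripper_width': 0.9990982596483831}
```

View pics/top0.png

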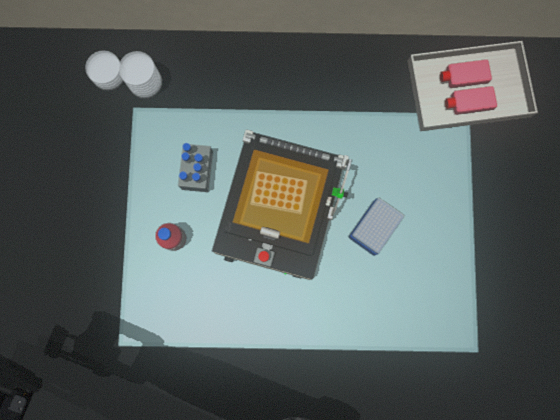

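View pics/side0.png

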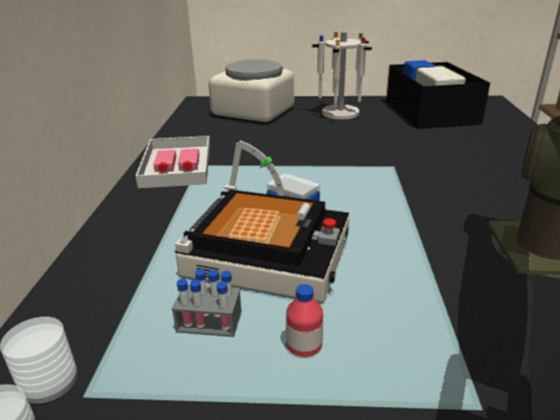

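```bash
cat > m.py <<'E'
from h import *
np.set_printoptions(precision=1,suppress=True)
for n in('top','side'):
    z=np.load(f'pics/{n}0.npz'); p,d=z['p'],z['d']; P=pts(n,d)
    hsv=cv2.cvtColor(p,cv2.COLOR_RGB2HSV); H,S,V=[hsv[...,i].astype(int) for i in range(3)]
    def rep(name,m):
        k,l,s,c=cv2.connectedComponentsWithStats(m.astype(np.uint8))
        for i in range(1,k):
            if s[i,4]>=12: print(n,name,s[i],c[i],'med',np.nanmedian(P[l==i],0),'min',P[l==i].min(0),'max',P[l==i].max(0))
    Z=P[...,2]
    box=np.zeros_like(H,bool)
    if n=='top': box[120:290,205:360]=1
    else: box[130:300,170:360]=1
    rep('red',box&((H<6)|(H>172))&(S>150)&(V>110))
    rep('green',box&(H>45)&(H<80)&(S>130)&(V>60))
    rep('handle',box&(S<60)&(V>110)&(Z>100))
    rep('amber',box&(H>8)&(H<25)&(S>120)&(V>80))
    if n=='top':
        m=(box&(Z>55)&(Z<110)).astype(np.uint8)
        Q=P[m>0][:,:2].astype(np.float32); print('housing rect',cv2.minAreaRect(Q),cv2.boxPoints(cv2.minAreaRect(Q)))
        a=(box&(H>8)&(H<25)&(S>120)&(V>80)&(Z>60)&(Z<130)); A=P[a]
        print('amber z',np.percentile(A[:,2],[5,50,95])); r=cv2.minAreaRect(A[:,:2].astype(np.float32)); print('amber',r,cv2.boxPoints(r))
    c=camera_model(n); print(np.array(c['T'])[:3,3])
E
python3 m.py
```

```text
top red [259 251  10  10  78] [263.4 255.9] med [502.3  88.9 114.9] min [492.6  77.4 109.1] max [514.   98.8 119.8]
top green [332 188  12  10  78] [337.  192.5] med [644.2 -77.2 178.9] min [429.5 -91.4  71.4] max [ 658.9   51.1 1370.7]
top handle [340 159  11  34  90] [344.8 173.7] med [685.  -93.7 201.7] min [ 646.2 -105.4  100.1] max [740.9 -83.1 221.3]
top handle [332 198   8  16  31] [335.2 205.8] med [618.9 -77.4 141.4] min [607.9 -82.7 103.1] max [635.2 -72.4 175.2]
top handle [260 227  20  11 139] [269.4 232.2] med [556.4  75.7 137.9] min [545.8  52.6 100.3] max [569.   96.8 146.5]
top amber [ 233  150   96   93 4116] [281.7 196.7] med [634.7  44.  100.3] min [429.5 -63.9  92.5] max [ 762.7  163.7 1370.7]
top amber [258 173   7   7  36] [261.3 176.2] med [696.6  98.8 102.1] min [688.7  91.6  95.1] max [704.1 106.4 105.8]
top amber [265 175   8  14  72] [268.3 181.4] med [683.4  81.5  99.9] min [668.   72.1  94.4] max [700.6  88.9 104.4]
top amber [271 176   9  22 111] [275.2 187. ] med [670.7  64.1 100.7] min [645.5  55.   92.7] max [698.4  73.9 105.3]
top amber [281 177   7 
[... 2443 characters left out ...]
med [646.6 -77.8 177.2] min [ 635.1 -532.2   -2.4] max [682.8 -63.2 184.6]
side handle [229 141  37  46 403] [242.4 158.9] med [713.2 -99.3 185.5] min [ 546.3 -110.8  100.5] max [743.3 947.  622.1]
side handle [265 164  19  29 183] [275.5 178.1] med [624.1 -76.7 135.1] min [546.3 -84.7 100. ] max [649.3 947.  622.1]
side handle [297 203  13  17 123] [302.9 210.8] med [557.5  84.6 136.7] min [545.1   6.7 100.7] max [569.6 947.  622.1]
side amber [ 203  193  102   54 3640] [257.5 219.6] med [654.2  63.6 100.7] min [546.3 -65.3  97.3] max [763.8 947.  622.1]
side amber [308 202   5   5  16] [310.2 203.6] med [542.9 -13.1 101.4] min [538.3 -21.6 100.5] max [547.5   0.7 102.7]
[546.3 947.  622.1]
```

Request:
{"op": "arm_command", "data": {"rows": [{"gripper": 0.0, "linear": [0.055, 0, -0.05], "dr": [0, -1, 0]}, {"gripper": 0.0, "linear": [0.1, 0, -0.09], "dr": [0, -2, 0]}, {"gripper": 0.0, "linear": [0.145, 0, -0.13], "dr": [0, -3, 0]}, {"gripper": 0.0, "linear": [0.19, 0, -0.17], "dr": [0, -4, 0]}, {"gripper": 0.0, "linear": [0.235, 0, -0.21], "dr": [0, -4.9, 0]}, {"gripper": 0.0, "linear": [0.28, 0, -0.25], "dr": [0, -4.9, 0]}, {"gripper": 0.0, "linear": [0.325, 0, -0.29], "dr": [0, -4.9, 0]}, {"gripper": 0.0, "linear": [0.36, 0, -0.323], "dr": [0, -4.9, 0]}], "newtons": 40}}

```text
t: 1.1
eef_pos: [448.0, 187.4, 230.7]
eef_rot: [[0.969, -0.001, 0.249], [-0.249, -0.002, 0.969], [-0.0, -1.0, -0.002]]
wrist_force: [-0.6, 1.1, -0.0]
gripper_width: 0.217
```

Request:
{"op": "arm_command", "data": {"rows": [{"gripper": 0.0, "linear": [0.04, 0, -0.042], "dr": [0, 0, 0]}, {"gripper": 0.0, "linear": [0.077, 0, -0.0815], "dr": [0, 0, 0]}, {"gripper": 0.0, "linear": [0.077, 0, -0.0815], "dr": [0, 0, 0]}, {"gripper": 0.0, "linear": [0.077, 0.03, -0.0815], "dr": [0, 0, 0]}, {"gripper": 0.0, "linear": [0.077, 0.068, -0.0815], "dr": [0, 0, 0]}, {"gripper": 0.0, "linear": [0.077, 0.068, -0.0815], "dr": [0, 0, 0]}]}}

```text
t: 1.85
eef_pos: [499.1, 89.9, 159.1]
eef_rot: [[0.969, -0.009, 0.248], [-0.248, -0.002, 0.969], [-0.008, -1.0, -0.004]]
wrist_force: [-0.4, 0.8, -0.4]
gripper_width: 0.006
```

Run:
```python
from h import *
ims=[]
for n,(r0,c0) in (('top',(170,180)),('side',(110,200))):
    p,d=snap(n,n+'1'); ims.append(cv2.resize(p[r0:r0+140,c0:c0+180,::-1],None,fx=2.2,fy=2.2))
cv2.imwrite('pics/c1.png',np.hstack(ims)); print(read_state())
```

```text
{'t': 1.95, 'joint_positions': array([ 4.17327873e+00, -7.77172601e+00,  1.16080381e+02, -9.47810198e-02,
        7.17534085e+01, -7.14459020e+01]), 'joint_vel': array([-0.39592279, -0.81715823, -1.91255693, -0.09563651, -0.2846916 ,
       -0.13960151]), 'tau': array([-1.62991101e-02, -2.70017982e+01, -3.29982376e+01, -1.14809599e-02,
        1.38450474e-01,  2.65342460e-03]), 'eef_pos': array([502.05563504,  89.94230574, 163.42873397]), 'eef_rot': array([[ 9.68794828e-01, -9.65605561e-04,  2.47862156e-01],
       [-2.47863475e-01, -1.64569480e-03,  9.68793574e-01],
       [-5.27567002e-04, -9.99998180e-01, -1.83367896e-03]]), 'wrist_force': array([-0.00395361, -0.63065673,  0.36169368]), 'moment': array([ 0.05660372, -0.05175502, -0.00270576]), 'gripper_width': 0.0036370052387698143}
```

View pics/c1.png

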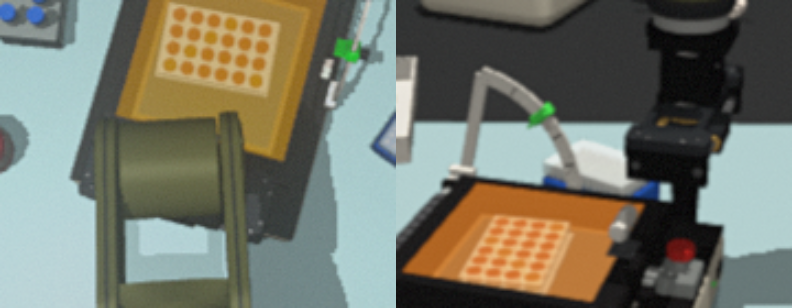

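The side view shows the closed fingertips (crop 685,225) straight above the red head (681,248). Pressing.

Request:
{"op": "arm_command", "data": {"rows": [{"gripper": 0.0, "linear": [0, 0.015, -0.0005], "dr": [0, 0, 0]}, {"gripper": 0.0, "linear": [0, 0.028, -0.0005], "dr": [0, 0, 0]}, {"gripper": 0.0, "linear": [0, 0.034, -0.0005], "dr": [0, 0, 0]}, {"gripper": 0.0, "linear": [0, 0.038, -0.0005], "dr": [0, 0, 0]}, {"gripper": 0.0, "linear": [0, 0.042, -0.0005], "dr": [0, 0, 0]}, {"gripper": 0.0, "linear": [0, 0.042, -0.0005], "dr": [0, 0, 0]}]}}

```text
t: 2.7
eef_pos: [502.0, 89.5, 122.4]
eef_rot: [[0.969, -0.001, 0.248], [-0.248, -0.001, 0.969], [-0.001, -1.0, -0.002]]
wrist_force: [-3.2, 0.3, 7.5]
gripper_width: 0.004
```

Request:
{"op": "arm_command", "data": {"rows": [{"gripper": 0.0, "linear": [0, 0.002, 0], "dr": [0, 0, 0]}, {"gripper": 0.0, "linear": [0, 0.004, 0], "dr": [0, 0, 0]}, {"gripper": 0.0, "linear": [0, 0.004, 0], "dr": [0, 0, 0]}, {"gripper": 0.0, "linear": [0, 0.004, 0], "dr": [0, 0, 0]}]}}

```text
t: 3.2
eef_pos: [502.1, 89.6, 121.2]
eef_rot: [[0.969, -0.002, 0.248], [-0.248, -0.001, 0.969], [-0.002, -1.0, -0.002]]
wrist_force: [-7.8, -0.7, 15.5]
gripper_width: 0.006
```

Request:
{"op": "arm_command", "data": {"rows": [{"gripper": 0.0, "linear": [0, 0.003, 0], "dr": [0, 0, 0]}, {"gripper": 0.0, "linear": [0, 0.003, 0], "dr": [0, 0, 0]}, {"gripper": 0.0, "linear": [0, 0.003, 0], "dr": [0, 0, 0]}]}}

```text
t: 3.58
eef_pos: [502.2, 89.6, 121.1]
eef_rot: [[0.969, -0.004, 0.248], [-0.248, -0.002, 0.969], [-0.003, -1.0, -0.002]]
wrist_force: [-8.4, -0.6, 17.2]
gripper_width: 0.006
```

Request:
{"op": "arm_command", "data": {"rows": [{"gripper": 0.0, "linear": [0, -0.03, 0], "dr": [0, 0, 0]}, {"gripper": 0.0, "linear": [0, -0.08, 0], "dr": [0, 0, 0]}, {"gripper": 0.095, "linear": [0, -0.08, 0], "dr": [0, 0, 0]}, {"gripper": 0.095, "linear": [0, -0.08, 0], "dr": [0, 0, 0]}, {"gripper": 0.095, "linear": [0, -0.08, 0], "dr": [0, 0, 0]}]}}

```text
t: 4.2
eef_pos: [501.4, 89.6, 199.2]
eef_rot: [[0.969, -0.007, 0.248], [-0.248, -0.002, 0.969], [-0.006, -1.0, -0.003]]
wrist_force: [0.3, -0.8, -0.2]
gripper_width: 0.264
```

Run:
```python
from h import *
p,d=snap('side','side2'); cv2.imwrite('pics/c2.png',cv2.resize(p[110:260,180:380,::-1],None,fx=3.5,fy=3.5))
s=read_state(); print(s['t'],s['eef_pos'],s['gripper_width'],s['wrist_force'])
hsv=cv2.cvtColor(p,cv2.COLOR_RGB2HSV).astype(int); P=pts('side',d)
H,S,V=hsv[...,0],hsv[...,1],hsv[...,2]
for nm,m in(('red',((H<6)|(H>172))&(S>150)&(V>100)),('handle',(S<60)&(V>110))):
    b=np.zeros_like(m); b[195:240,290:345]=1; m=m&b&(P[...,2]>100)&(P[...,2]<200)
    print(nm,m.sum(),np.median(P[m],0),np.percentile(P[m],[5,95],axis=0), np.argwhere(m).mean(0))
```

```text
4.25 [501.46401984  89.60706908 199.22812215] 0.30868846189503907 [ 0.1975537   0.33956095 -1.10165687]
red 65 [501.27731909  98.01631167 113.65496695] [[493.2211469   84.58758451 105.94589328]
 [511.35161669 102.76679929 116.3832677 ]] [224.49230769 330.03076923]
handle 85 [563.36424305  93.50694664 149.86444668] [[510.33132903  69.47736125 139.01994154]
 [569.79527656 103.53790778 181.95252494]] [206.16470588 302.42352941]
```

View pics/c2.png

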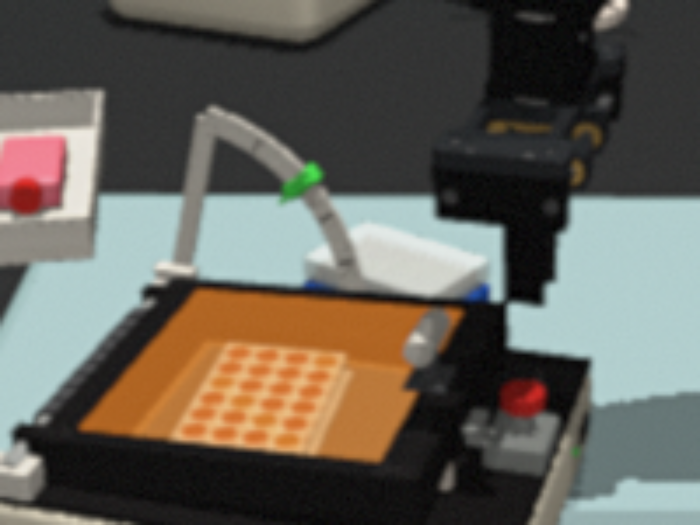

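Request:
{"op": "arm_command", "data": {"rows": [{"gripper": 0.095, "linear": [0.03, 0, 0], "dr": [0, 0, 0]}, {"gripper": 0.095, "linear": [0.06, 0, 0], "dr": [0, 0, 0]}, {"gripper": 0.095, "linear": [0.06, 0, 0], "dr": [0, 0, 0]}, {"gripper": 0.095, "linear": [0.06, 0, 0], "dr": [0, 0, 0]}, {"gripper": 0.095, "linear": [0.06, 0.02, 0], "dr": [0, 0, 0]}, {"gripper": 0.095, "linear": [0.06, 0.035, 0], "dr": [0, 0, 0]}, {"gripper": 0.095, "linear": [0.06, 0.035, 0], "dr": [0, 0, 0]}, {"gripper": 0.095, "linear": [0.06, 0.035, 0], "dr": [0, 0, 0]}]}}

```text
t: 5.25
eef_pos: [559.3, 74.7, 163.8]
eef_rot: [[0.969, -0.007, 0.248], [-0.248, -0.002, 0.969], [-0.006, -1.0, -0.004]]
wrist_force: [0.5, -0.7, -0.2]
gripper_width: 0.998
```

Run:
```python
from h import *
ims=[]
for n,(r0,c0) in (('top',(170,190)),('side',(110,220))):
    p,d=snap(n,n+'3'); ims.append(cv2.resize(p[r0:r0+130,c0:c0+150,::-1],None,fx=2.6,fy=2.6))
cv2.imwrite('pics/c3.png',np.hstack(ims)); s=read_state(); print(s['t'],s['eef_pos'],s['eef_rot'],s['gripper_width'],s['wrist_force'])
```

```text
5.35 [559.77375697  74.71003795 164.54893804] [[ 0.9687772  -0.0056419   0.24786875]
 [-0.24788199 -0.00177285  0.96878861]
 [-0.00502638 -0.99998251 -0.00311602]] 1.0006089917902135 [-0.06645926  0.16756332 -0.37078577]
```

View pics/c3.png

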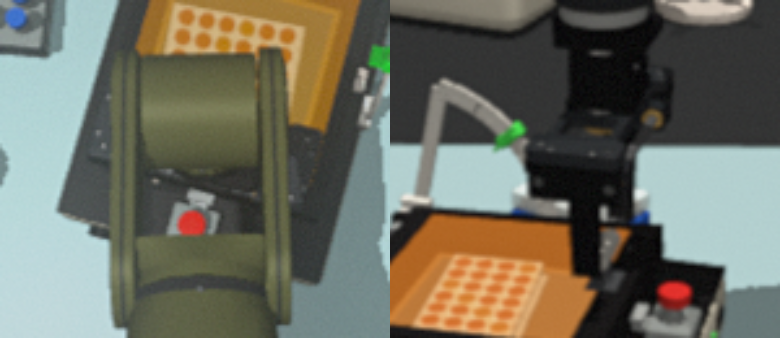

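Run:
```python
from h import *
c=camera_model('side');Ti=np.linalg.inv(c['T'])
def pr(q):
    a=Ti@np.r_[q,1]; return np.array([c['fx']*a[0]/a[2]+c['cx'],c['fy']*a[1]/a[2]+c['cy']])
ey=np.array([.2486,.9686,0])
q=np.array([560,74.4,143.6]); print('pred ajar handle',pr(q),pr(q+22*ey),pr(q-22*ey))
q0=np.array([557,75.1,131]); print('pred shut',pr(q0),pr(q0+22*ey),pr(q0-22*ey))
f=np.load('pics/side0.npz')
for k in('side0','side2'):
    p=np.load(f'pics/{k}.npz')['p']; h=cv2.cvtColor(p,cv2.COLOR_RGB2HSV).astype(int)
    b=(h[190:222,290:315,1]<75)&(h[190:222,290:315,2]>90)
    n,l,s,ce=cv2.connectedComponentsWithStats(b.astype(np.uint8)); print(k,[(s[i]+[290,190,0,0,0],ce[i]+[290,190]) for i in range(1,n) if s[i,4]>20])
p=np.load('pics/top0.npz');c=camera_model('top');Ti=np.linalg.inv(c['T']); print('top shut',pr(q0),'obs 269.4 232.2', 'plunger',pr(np.array([502.8,89,116])),'obs 263.4 255.9')
```

```text
pred ajar handle [301.85878905 205.65383586] [298.98779874 210.6528452 ] [304.62684654 200.83405459]
pred shut [303.26985864 211.12544803] [300.44107778 216.19754989] [305.99776918 206.23421013]
side0 [(array([290, 190,  25,   9, 177]), array([301.24293785, 193.2259887 ])), (array([297, 203,  13,  17, 137]), array([302.94160584, 210.97810219]))]
side2 [(array([290, 190,  25,   5, 115]), array([302.24347826, 191.83478261])), (array([296, 198,  12,  17, 124]), array([301.41129032, 206.05645161]))]
top shut [269.37857043 232.20573967] obs 269.4 232.2 plunger [263.06983806 255.72203601] obs 263.4 255.9
```

Handle predictions match both views within half a pixel; descend and grip.

Request:
{"op": "arm_command", "data": {"rows": [{"gripper": 0.095, "linear": [0, 0.012, 0], "dr": [0, 0, 0]}, {"gripper": 0.095, "linear": [0, 0.022, 0], "dr": [0, 0, 0]}, {"gripper": 0.095, "linear": [0, 0.022, 0], "dr": [0, 0, 0]}, {"gripper": 0.03, "linear": [0, 0.022, 0], "dr": [0, 0, 0]}, {"gripper": 0.03, "linear": [0, 0.022, 0], "dr": [0, 0, 0]}, {"gripper": 0.03, "linear": [0, 0.022, 0], "dr": [0, 0, 0]}, {"gripper": 0.03, "linear": [0, 0.022, 0], "dr": [0, 0, 0]}, {"gripper": 0.03, "linear": [0, 0.022, 0], "dr": [0, 0, 0]}], "newtons": 45}}

```text
t: 6.35
eef_pos: [559.7, 74.7, 142.6]
eef_rot: [[0.969, -0.006, 0.248], [-0.248, -0.002, 0.969], [-0.005, -1.0, -0.003]]
wrist_force: [0.1, 1.4, -0.5]
gripper_width: 0.534
```

Request:
{"op": "arm_command", "data": {"rows": [{"gripper": 0.03, "linear": [0, 0, 0], "dr": [0, 0, 0]}, {"gripper": 0.03, "linear": [0, 0, 0], "dr": [0, 0, 0]}, {"gripper": 0.03, "linear": [0, 0, 0], "dr": [0, 0, 0]}, {"gripper": 0.03, "linear": [0.002, -0.008, 0], "dr": [0, 0, 0]}, {"gripper": 0.03, "linear": [0.0064, -0.0201, 0], "dr": [0, 0, 0]}, {"gripper": 0.03, "linear": [0.0105, -0.0305, 0], "dr": [0, 0, 0]}, {"gripper": 0.03, "linear": [0.0153, -0.0409, 0], "dr": [0, 0, 0]}, {"gripper": 0.03, "linear": [0.0153, -0.0409, 0], "dr": [0, 0, 0]}]}}

```text
t: 7.35
eef_pos: [574.8, 70.4, 184.2]
eef_rot: [[0.969, -0.006, 0.248], [-0.248, -0.003, 0.969], [-0.005, -1.0, -0.004]]
wrist_force: [-0.4, -4.6, -7.5]
gripper_width: 0.458
```

Run:
```python
from h import *
ims=[]
for n,(r0,c0) in (('top',(140,210)),('side',(110,220))):
    p,d=snap(n,n+'4'); ims.append(cv2.resize(p[r0:r0+130,c0:c0+150,::-1],None,fx=2.6,fy=2.6))
cv2.imwrite('pics/c4.png',np.hstack(ims)); s=read_state(); print(s['t'],s['eef_pos'],s['eef_rot'],s['gripper_width'],s['wrist_force'])
```

```text
7.45 [574.36862941  70.55050376 183.25073671] [[ 0.96875442 -0.00653393  0.24793583]
 [-0.2479568  -0.00261007  0.96876757]
 [-0.00568273 -0.99997525 -0.00414865]] 0.45763203774717487 [-0.91657859 -4.7674085  -5.92852345]
```

View pics/c4.png

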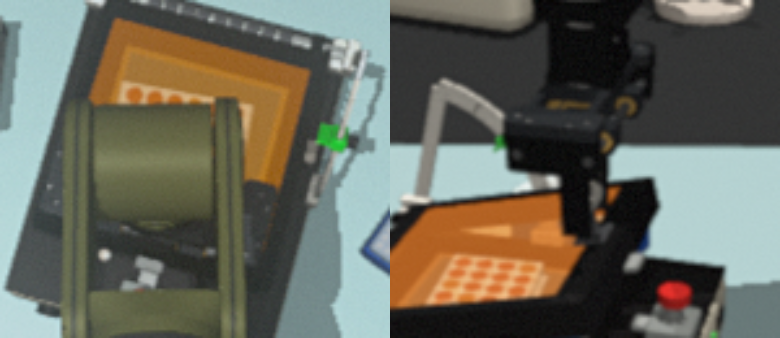

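Request:
{"op": "arm_command", "data": {"rows": [{"gripper": 0.03, "linear": [0.005, -0.01, 0], "dr": [0, 0, 0]}, {"gripper": 0.03, "linear": [0.0109, -0.0198, -0.0005], "dr": [0, 0, 0]}, {"gripper": 0.03, "linear": [0.0238, -0.0385, -0.0005], "dr": [0, 0, 0]}, {"gripper": 0.03, "linear": [0.0385, -0.0558, -0.0005], "dr": [0, 0, 0]}, {"gripper": 0.03, "linear": [0.0548, -0.0715, -0.0005], "dr": [0, 0, 0]}, {"gripper": 0.03, "linear": [0.0635, -0.0787, -0.0005], "dr": [0, 0, 0]}, {"gripper": 0.03, "linear": [0.0708, -0.0842, -0.0005], "dr": [0, 0, 0]}, {"gripper": 0.03, "linear": [0.0708, -0.0842, -0.0005], "dr": [0, 0, 0]}]}}

```text
t: 8.45
eef_pos: [642.8, 52.9, 267.0]
eef_rot: [[0.969, -0.009, 0.248], [-0.248, -0.002, 0.969], [-0.009, -1.0, -0.004]]
wrist_force: [-6.3, -1.9, -7.7]
gripper_width: 0.458
```

```bash
cat > fin.py <<'E'
import sys
from h import *
k=sys.argv[1]
ims=[]
for n,(r0,c0) in (('top',(140,250)),('side',(110,200))):
    p,d=snap(n,n+k); ims.append(cv2.resize(p[r0:r0+110,c0:c0+130,::-1],None,fx=3,fy=3,interpolation=cv2.INTER_CUBIC))
cv2.imwrite(f'pics/c{k}.png',np.hstack(ims)); s=read_state(); print(s['t'],s['eef_pos'],s['eef_rot'],s['gripper_width'],s['wrist_force'])
# handle angle from TCP, viewer origin (651,51) yaw -14.4
g=s['eef_pos']-2*s['eef_rot'][:,1]; f=125-((g[0]-651)*.9686-(g[1]-51)*.2486); u=g[2]-85
print('r',np.hypot(f,u),'(226.7) cover angle',np.arctan2(u,f)-np.arctan2(46,222))
# pointer/index on planes y=-120 (white pointer at -110ish)
ex=np.array([.9686,-.2486,0]);ey=np.array([.2486,.9686,0])
for n in('top','side'):
    z=np.load(f'pics/{n}{k}.npz')['p']; c=camera_model(n);T=np.array(c['T'])
    h=cv2.cvtColor(z,cv2.COLOR_RGB2HSV).astype(int); m=(h[...,0]>45)&(h[...,0]<80)&(h[...,1]>130)&(h[...,2]>60)
    m[:140]=0;m[220:]=0
    if not m.any(): continue
    v,u=np.argwhere(m).mean(0)
    d=T[:3,:3]@np.array([(u-c['cx'])/c['fx'],(v-c['cy'])/c['fy'],1]); o=T[:3,3]-[651,51,0]
    for yv in(-120,-125):
        q=o+d*(yv-o@ey)/(d@ey); f=125-q@ex; w=q[2]-85; print(n,'green px',u,v,m.sum(),'plane',yv,'r',np.hypot(f,w),'ang',np.arctan2(w,f))
E
python3 fin.py 5
```

```text
8.55 [642.40887539  53.01722974 266.75522544] [[ 0.96876368 -0.00947213  0.24780477]
 [-0.24783438 -0.00207384  0.9688002 ]
 [-0.00866269 -0.99995299 -0.00435658]] 0.4583958609030576 [-4.58858076 -1.90842221 -8.14785049]
r 227.31006957130103 (226.7) cover angle 0.7370955901776548
top green px 337.2236842105263 192.55263157894737 76 plane -120 r 233.1321986916447 ang 1.0313508251817907
top green px 337.2236842105263 192.55263157894737 76 plane -125 r 155.4376275038898 ang 0.8477626014990709
```

View pics/c5.png

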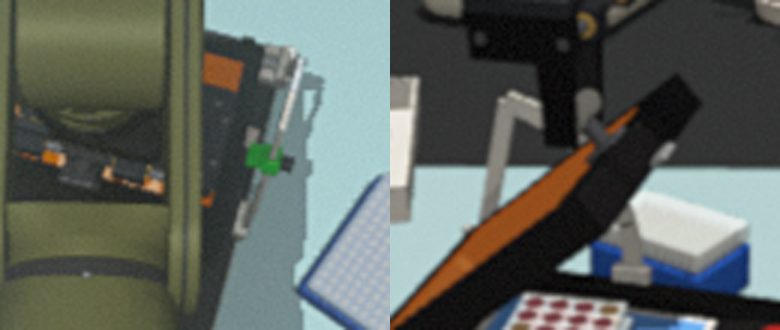

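Run:
```python
from h import *
from scipy.optimize import least_squares
np.set_printoptions(precision=2,suppress=True)
O=np.array([651,51,0]);ex=np.array([.9686,-.2486,0]);ey=np.array([.2486,.9686,0]);ez=np.array([0,0,1.])
def pr(n,q):
    c=camera_model(n);a=np.linalg.inv(c['T'])@np.r_[q,1]; return np.array([c['fx']*a[0]/a[2]+c['cx'],c['fy']*a[1]/a[2]+c['cy']])
P=lambda a,r,y:O+(125-r*np.cos(a))*ex+y*ey+(85+r*np.sin(a))*ez
def gm(f):
    z=np.load(f)['p'];h=cv2.cvtColor(z,cv2.COLOR_RGB2HSV).astype(int)
    m=(h[...,0]>40)&(h[...,0]<85)&(h[...,1]>90)&(h[...,2]>40);m[:140]=0;m[215:]=0;m[:,:230]=0;m[:,360:]=0;return m
for n in('top','side'):
    m=gm(f'pics/{n}0.npz'); rc=np.argwhere(m); print(n,rc[:,::-1].mean(0),rc.min(0)[::-1],rc.max(0)[::-1],cv2.minAreaRect(rc[:,::-1].astype(np.float32)))
    for a in(.70,.74,.78): print(a,'blade r117,130,143 y-120:',[pr(n,P(a,r,-120)) for r in(117,130,143)],'body y-132',pr(n,P(a,130,-132)))
obs={n:np.argwhere(gm(f'pics/{n}0.npz'))[:,::-1].mean(0) for n in('top','side')}
s=least_squares(lambda x:np.r_[pr('top',P(*x))-obs['top'],pr('side',P(*x))-obs['side']],[.74,130,-122]); print('triang a,r,y',s.x,'res',s.fun)
for a in(.66,.70,.74,.78,.82): print('pointer',a,'top',[pr('top',P(a,r,-112)) for r in(94,116)],)
z=np.load('pics/top5.npz')['p'][178:202,328:346]; h=cv2.cvtColor(z,cv2.COLOR_RGB2HSV); 
def C(f,n): 
    z=np.load(f)['p'][150:210,240:300] if n=='side' else np.load(f)['p'][165:225,310:370]; return cv2.resize(z[...,::-1],None,fx=6,fy=6,interpolation=cv2.INTER_CUBIC)
cv2.imwrite('pics/c6.png',np.hstack([C('pics/side0.npz','side'),C('pics/top5.npz','top')]))
```

```text
top [337.27 192.51] [331 187] [343 198] ((337.6470642089844, 192.41177368164062), (12.12678050994873, 9.216353416442871), 14.03624439239502)
0.7 blade r117,130,143 y-120: [array([334.64, 189.64]), array([333.93, 193.09]), array([333.21, 196.59])] body y-132 [339.   194.47]
0.74 blade r117,130,143 y-120: [array([335.14, 188.09]), array([334.48, 191.36]), array([333.82, 194.69])] body y-132 [339.56 192.75]
0.78 blade r117,130,143 y-120: [array([335.65, 186.49]), array([335.05, 189.58]), array([334.45, 192.72])] body y-132 [340.14 190.96]
side [266.03 161.39] [260 156] [272 167] ((265.4588317871094, 162.03530883789062), (5.857122421264648, 14.751272201538086), 49.39870071411133)
0.7 blade r117,130,143 y-120: [array([262.09, 168.37]), array([265.99, 165.54]), array([269.93, 162.67])] body y-132 [267.67 163.52]
0.74 blade r117,130,143 y-120: [array([260.79, 166.85]), array([264.53, 163.83]), array([268.33, 160.78])] body y-132 [266.23 161.83]
0.78 blade r117,130,143 y-120: [array([259.43, 165.37]), array([263.02, 162.17]), array([266.66, 158.94])] body y-132 [264.73 160.18]
triang a,r,y [   0.75  133.56 -126.58] res [-0.   -0.02  0.02  0.  ]
pointer 0.66 top [array([332.19, 183.97]), array([330.88, 189.95])]
pointer 0.7 top [array([332.57, 182.77]), array([331.35, 188.47])]
pointer 0.74 top [array([332.96, 181.54]), array([331.83, 186.93])]
pointer 0.78 top [array([333.36, 180.26]), array([332.33, 185.34])]
pointer 0.82 top [array([333.76, 178.94]), array([332.83, 183.7 ])]
```

View pics/c6.png

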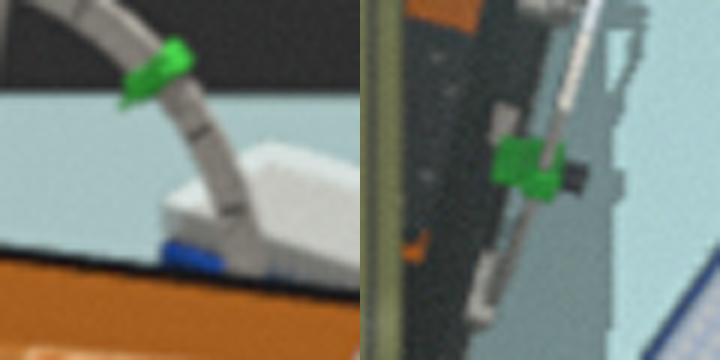

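Cover ≈0.737 rad against index ≈0.745 rad: lined up. Settle briefly, then check and hand in.

Request:
{"op": "arm_command", "data": {"rows": [{"gripper": 0.03, "linear": [0.001, -0.001, 0], "dr": [0, 0, 0]}, {"gripper": 0.03, "linear": [0.001, -0.001, 0], "dr": [0, 0, 0]}, {"gripper": 0.03, "linear": [0.001, -0.001, 0], "dr": [0, 0, 0]}, {"gripper": 0.03, "linear": [0.001, -0.001, 0], "dr": [0, 0, 0]}, {"gripper": 0.03, "linear": [0.001, -0.001, 0], "dr": [0, 0, 0]}, {"gripper": 0.03, "linear": [0.001, -0.001, 0], "dr": [0, 0, 0]}]}}

```text
t: 9.3
eef_pos: [643.3, 52.8, 267.5]
eef_rot: [[0.969, -0.01, 0.248], [-0.248, -0.002, 0.969], [-0.009, -1.0, -0.004]]
wrist_force: [-3.3, -3.0, -12.0]
gripper_width: 0.459
```

```bash
python3 fin.py 7; python3 fin.py 8 | head -6; python3 -c "
from plant import *
s=read_state(); print(s['joint_vel'])"
```

```text
9.4 [643.34920974  52.803783   267.56132064] [[ 0.96878376 -0.00970494  0.24771726]
 [-0.24774782 -0.00206494  0.96882235]
 [-0.00889084 -0.99995077 -0.00440486]] 0.4580069003767956 [ -3.21389451  -2.43269307 -11.37292121]
r 227.39751478443887 (226.7) cover angle 0.7426104311596273
top green px 337.14285714285717 192.5974025974026 77 plane -120 r 230.987486465399 ang 1.0274544502562366
top green px 337.14285714285717 192.5974025974026 77 plane -125 r 153.34806140314876 ang 0.8387965033527448
9.5 [643.35942905  52.77417366 267.54387422] [[ 0.96876765 -0.00968996  0.24778085]
 [-0.24781138 -0.00206988  0.96880609]
 [-0.00887481 -0.99995091 -0.00440652]] 0.46039446465198947 [ -2.71713428  -2.89989633 -11.28463986]
r 227.37329095360045 (226.7) cover angle 0.742627103330412
top green px 337.1095890410959 192.65753424657535 73 plane -120 r 230.5023987231405 ang 1.0260632688217342
top green px 337.1095890410959 192.65753424657535 73 plane -125 r 152.9000948571897 ang 0.835937019783108
[ 0.01567891  0.07537367 -0.01749314  0.05724478 -0.05316053  0.10829134]
```

```bash
python3 -c "
from plant import *
print(hand_in())"
```

```text
the job is handed in; nothing more can be done
None
```

The job is handed in at about 9.5 s of the 45 s allowed. The cover is held still at the index by its T-handle; the hand-in gave no verdict.

- **Latch:** I pressed the plunger with the closed fingers until the force rose steeply, to about 17 N, with the fingertips at the stop height. After I let it up, the side picture showed the plunger back up and the cover ajar.
- **Lift:** I gripped the T-handle at its ends, commanded at 45 N with a 44 mm opening, and swung the cover up along its arc.
- **Last checks:** The cover angle worked out from the gripper pose is 0.743 rad. The index is at about 0.74 to 0.75 rad, from both cameras before the lift. Joint speeds were about 0.1 deg/s or less. The wrist carried about 11 N down, more than the 7 to 8 N spring load expected at the mark, so the hold includes a little extra strain.
- **Disagreements:**
  - Casting the green blob from the top view alone onto the index plane gave 0.84 to 1.03 rad. I discarded this, because that view looks almost along the plane.
  - The white pointer in the top view, read by eye, suggested about 0.72 rad. That is still within the 0.06 rad tolerance.
- **Not measured:** The green index stayed within about 0.2 pixel of its start in the top view. I did not re-measure the plate, bottle, tip box or tube rack at the end.

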